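Lay the wet folding comb to dry, balanced level across the drip tray's rib

ROBOT

A 6-joint arm with a two-finger parallel gripper is mounted at the origin on the work surface. World frame = base frame: x ahead of the robot, y to its left, z up, the work surface at z = 0. Lengths are in mm, angles in rad, forces in N, time in s.
With the tool pointing down it reaches from about 350 to 975 mm from the base axis. Payload 7.1 kg.
Tool frame: the origin (TCP) lies at the centre of the arm's flange, where the gripper is bolted on; the fingertips stand 182 mm ahead of it and the grasp point (between the pads) lies 163 mm ahead of it; z points along the fingers, y is the line along which they close (so a half turn about z gives the same grasp; the last joint's range is limited). The gripper opens to 88 mm and grips with 3 to 60 N. Pads are 20 mm wide; open, the fingers measure 115 mm over their backs; the gripper's body (75 mm by 178 mm) begins 61 mm behind the grasp point.
Start: joints at [-1.121, 0.423, 1.63, -0, 1.089, -0.019], TCP at [282.399, -557.545, 404.675] pointing down, gripper open.
Joint ranges: [-3, 3], [-0.9, 2.11], [0.09, 2.58], [-1.31, 4.45], [0.11, 2.69], [-2.54, 2.54]. Speed limits (rad/s): [2.39, 2.39, 3.01, 3.14, 3.14, 3.14].

INTERFACE

Orientations are given as a rotation vector (axis times angle).
In Python, from workcell import readout, get_image, ctrl gives the robot as it stands.
- The arm moves only by the tool step_arm, never from a script. Its argument "targets" is a list that holds one entry, the list of rows, each a list of 7 numbers: the shift along the world's x, y, z as a fraction of full scale, then the turn, a rotation vector about the world's x, y, z as a fraction of full scale, then the opening, from 0 (shut) to 1 (fully open). In form: [[[dx, dy, dz, wx, wy, wz, claw], ...]]. A call has exactly 5 rows; each row shifts and turns the commanded pose from where the row before left it; what a row does not reach is not made up. Full scale, the value 1, is 0.05 m for a shift and 4 degrees for a turn. A row lasts 1/8 s, in which the tool goes at most 62.5 mm and 10.7 degrees, less where a joint would pass 70% of its speed; a pose out of reach is approached as far as the arm can. A call with a number of a shift or a turn outside -1 to 1 is refused whole. A call with a gripper value outside its range is refused whole. The fingers move at their own pace and stop on an object; the grip force is fixed at half the most. Time passes only in rows, so rows that do not move let the fingers close, or fill a call up. It gives the time, the measured TCP pose, the force, the opening and the grip force at its end, in the units of the state.
- readout.get_obs(): the state, without advancing time (a new reading comes with each control period).
- get_image(name): name is "side" or "top" or "wrist"; returns a dict with "pixels" (480x640x3 uint8, red, green, blue), "intrinsics" (3x3 intrinsics, pixels), "extrinsics" (4x4, takes a point from world to camera coordinates). Camera axes: x right, y down, z forward; pixel columns grow to the right and rows downward; lengths in mm; the calibration is good to about 2 mm. A picture is of the moment at which its call begins. There is no depth.
- ctrl.close_job(): hands the job in; it is judged then, once.
The state is a dict: "t": time; "qpos": joint angles; "qvel": joint speeds; "joint_torque": joint torques, N m; "ee_pos": TCP position; "orientation": TCP orientation; "ft_force": force on the tool from outside, world axes, zero at the start; "moment": the same for the moment, N m; "width": finger opening in mm; "grasp_force": force on a finger pad.
Only numpy, scipy, OpenCV 4.12 (cv2) and the standard library are available. Lean on these libraries where they do the work, as an engineer would, in place of code of your own. Each camera call takes 0.05 s, during which the arm holds its last target. There are 200 camera calls.

TASK

The chrome folding comb was put away wet, on edge in the steel wall pocket. Take it out and lay it flat and level, squarely across the raised rib of the drip tray, balanced on the rib alone with both ends free in the air so that no water runs into its hinge, and let it go there. Its halves' weights are unknown, so find the balance point by trying; leave the key, the trinket box and the timer undisturbed where they stand.

Things in the scene. Friction and masses are not known exactly. Their poses are not given: they have to be found in the camera images.
- comb: chrome folding comb, locked open, rigid, 190 mm long; origin at mid length, width and thickness; own x from handle end (-95) to tooth end (+95), y across, z through the thickness. Handle: flat slab 34 wide, 12 thick, x -95 to +25; toothed blade 30 wide, 6 thick, x +25 to +95. Starts on its long edge (34 high) in a slot; on edge it stands alone, and topples if leaned over 19 degrees
- comb_tip (a point): middle of the comb's tooth end, 95 mm along own x from its origin. The broad faces are alike; either may lie up. The comb weighs 75 to 145 g in all: handle 55 to 78 g, blade 20 to 64 g, not known beforehand, so its balance point lies on its own x axis anywhere from 16 mm to the handle side to 16 mm to the blade side of its origin
- pocket: steel wall pocket with two slots, fixed on a maple panel; origin on the counter under it, own x to the panel, y along the slots. It spans x -63 to +75, y -135 to +135 mm. Back plate front at x +55, top 71 high; maple panel behind it to x +75, top 80 high. The comb stands on edge in one slot and the key in the other; their tops are 56 and 58 above the counter
- slot_front (a point): middle of the floor of the slot farther from the panel, at own x -50 of the pocket, 22 mm above the counter. The slot runs along the pocket's y, 230 long and 15 wide inside; its walls are 2 thick, their tops 39 above the counter (17 above the slot floor)
- slot_rear (a point): the same for the slot nearer the panel, at own x +10 of the pocket, 60 mm from the other slot; same height and sizes
- tray: fixed stainless drip tray, 260 (own x) by 150 mm (own y); origin on the counter under its centre. Floor 6, rim 18 above the counter. One raised straight rib stands along own y in the middle. The comb is to lie along the tray's own x, across the rib, either end to either side
- rib_top (a point): middle of the flat top of the rib, 36 mm above the counter and 30 above the tray floor; the rib is 12 wide (tray x) and 140 long (tray y). Off balance, the comb tips about 20 degrees until its low end lies on the tray floor, and mostly stays propped there; balanced, it lies level, and may rock a little for some seconds if let go carelessly
- key: yellow plastic parcel locker key, 79 mm long (own x -20 to +59), 36 high and 11 thick, standing on edge in the other slot of the pocket; origin in the middle of its bow. Bystander
- trinket_box: round white ceramic trinket box with lid, 86 mm in diameter, 69 high with its knob; origin under its centre. Loose bystander on the counter
- timer: grey plastic twist timer, 74 mm square, 57 high with its dial; origin under its centre. Loose bystander on the counter
Things that resemble listed ones, but are neither listed nor needed, are in the scene too. Of the things shaped like the comb, the chrome one is meant.

How it is judged:
By the outcome, as a careful person would: the job done as asked, in the order asked, and still so for the second after the job is handed in, with the robot touching nothing.
It also fails if it takes over 72 s, if anything falls off the work surface, if the arm or the gripper's body presses on something with over 40 N, if the wrist force passes 120 N, or if a joint passes its speed limit or range.

## Working session

There is one attempt and no reset: what is moved stays moved. The work goes in short steps, Python scripts to look and compute and a tool call to move; the robot and the scene stay as the last step left them, time stands still between calls to the robot, and variables do not carry over. Pictures are saved under pics/ and viewed, at most 10 in all, crops included, and the job is handed in when it is done.

Besides the shell and the picture viewer there is one more tool, called after ">>>" by a JSON object that holds its "op" and its "data", one argument or row to a line. step_arm: Moves the arm, as the interface text tells. Shift numbers are shares of 0.05 m and turn numbers shares of 4 degrees, none past 1 either way. Its arguments: {"type":"object","properties":{"targets":{"type":"array"}},"required":["targets"]}

```bash
mkdir -p pics
cat > h.py <<'E'
import numpy as np, cv2
from workcell import readout, get_image, ctrl
def grab(n,f):
    d=get_image(n); cv2.imwrite(f'pics/{f}.png',cv2.cvtColor(d['pixels'],cv2.COLOR_RGB2BGR)); np.savez(f'pics/{f}.npz',K=d['intrinsics'],E=d['extrinsics']); return d
def load(f):
    z=np.load(f'pics/{f}.npz'); return z['K'],z['E'],cv2.imread(f'pics/{f}.png')
def ray(f,u,v,z):
    K,E,_=load(f); d=E[:3,:3].T@np.linalg.inv(K)@[u,v,1]; o=-E[:3,:3].T@E[:3,3]; return o+d*(z-o[2])/d[2]
def proj(f,p):
    K,E,_=load(f); q=K@(E[:3,:3]@np.array(p,float)+E[:3,3]); return q[:2]/q[2]
E
python3 - <<'E'
from h import *
for n in('top','side'): 
    grab(n,n+'0'); K,E,_=load(n+'0'); print(n,(-E[:3,:3].T@E[:3,3]).round(),E[2,:3].round(2),K[0,0])
print(readout.get_obs())
E
```

```text
top [ 378.  111. 1316.] [ 0.08  0.01 -1.  ] 579.3021347860342
side [ 715. 1076.  994.] [-0.18 -0.71 -0.68] 596.7272234435288
{'t': 0.1, 'qpos': array([-1.12098157e+00,  4.23762208e-01,  1.63060741e+00, -2.67186597e-05,
        1.08861192e+00, -1.89861452e-02]), 'qvel': array([ 0.0008688 , -0.00103425, -0.0020933 ,  0.00038323, -0.00114011,
        0.00031499]), 'joint_torque': array([-1.80254956e-04, -5.45617175e+01, -2.74323392e+01,  6.45306520e-02,
        1.87397667e-02, -1.86902662e-05]), 'ee_pos': array([ 282.30321788, -557.32655667,  403.98306639]), 'orientation': array([-3.05436261e+00, -7.29370905e-01,  5.02427304e-04]), 'ft_force': array([ 0.71596424,  0.55134017, -0.17969138]), 'moment': array([ 0.01213144, -0.00689706,  0.05234932]), 'grasp_force': 0.0, 'width': 87.59251723924747}
```

View pics/top0.png

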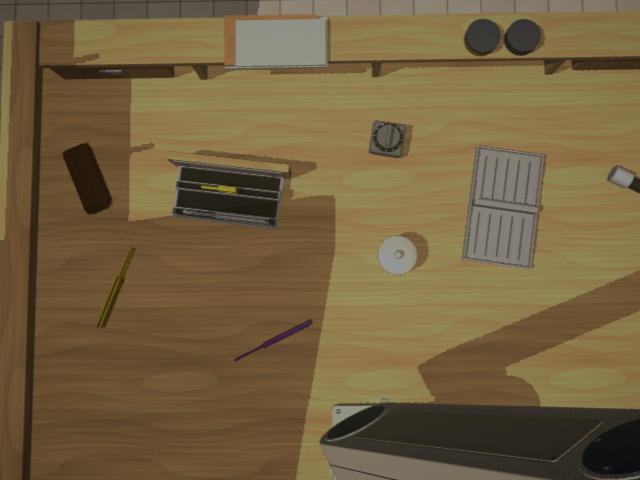

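View pics/side0.png

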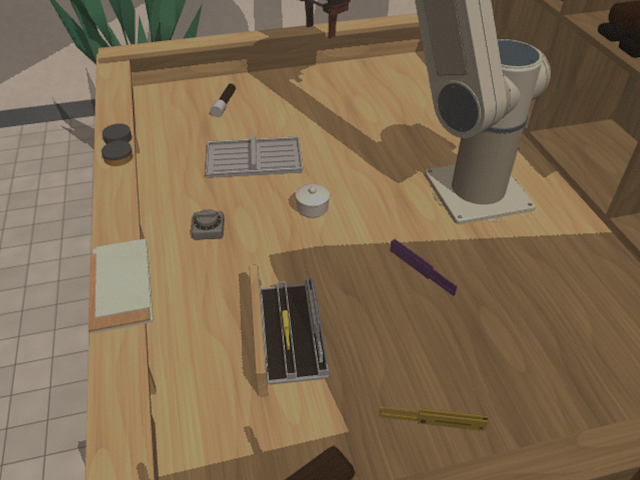

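Comb-shaped things: brass/gold (115,288 top), purple (273,341 top), and a chrome one on edge in the front slot (about 228,217 top; 318,315 side). The chrome one in the slot fits, so I'll confirm it in one enlarged crop.

Run:
```python
from h import *
a=load('top0')[2][140:240,160:310]; b=load('side0')[2][260:390,235:340]
a=cv2.resize(a,None,fx=5,fy=5,interpolation=2)[:, :]; b=cv2.resize(b,(0,0),fx=4,fy=4,interpolation=2)
a=cv2.resize(a,None,fx=.5,fy=.5) if 0 else a
a=cv2.resize(a,(450,300)); b=cv2.resize(b,(340,421))
c=np.zeros((421,790,3),np.uint8); c[:300,:450]=a; c[:,450:]=b
cv2.imwrite('pics/crop1.png',cv2.convertScaleAbs(c,alpha=1.8))
for n,u,v,z in [('tray c1',477,147,18),('tray c2',545,153,18),('tray c3',531,267,18),('tray c4',463,259,18),('ribL',472,206,36),('ribR',537,211,36),('box',397,255,40),('timer',388,138,40),
 ('pockFL',173,214,39),('pockFR',276,227,39),('pockRL',168,160,80),('pockRR',290,176,80)]:
    print(n,ray('top0',u,v,z).round(1))
```

```text
tray c1 [ 680.2 -227.5   18. ]
tray c2 [ 664.5 -380.2   18. ]
tray c3 [ 407.4 -338.8   18. ]
tray c4 [ 426.6 -188.5   18. ]
ribL [ 543.2 -207.7   36. ]
ribR [ 530.5 -350.5   36. ]
box [436.  -39.1  40. ]
timer [698.  -24.2  40. ]
pockFL [532.2 457.   39. ]
pockFR [500.7 227.3  39. ]
pockRL [645.4 458.2  80. ]
pockRR [607.1 193.   80. ]
```

View pics/crop1.png

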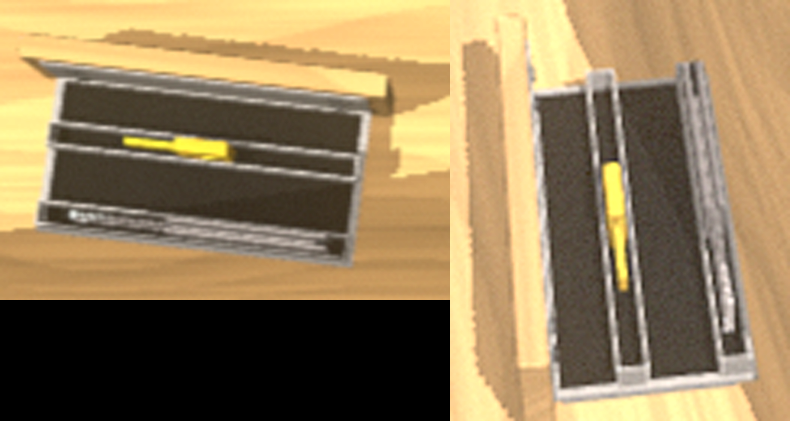

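The crop shows the chrome comb on edge in the front slot, with the shiny toothed end toward +y (left, crop 70,213) and the handle end at crop 335,245. The yellow key is in the rear slot. So the chrome comb is the target.

Run:
```python
from h import *
from scipy.spatial.transform import Rotation as R
o=readout.get_obs(); M=R.from_rotvec(o['orientation']).as_matrix(); print(M.round(3)); print('tool y yaw',np.degrees(np.arctan2(M[1,1],M[0,1])),np.degrees(o['qpos']))
a=ray('top0',182.7,211,54);b=ray('top0',270,221.7,54);print(a,b,(a+b)/2,np.linalg.norm(a-b))
a=ray('side0',235+(690-450)/340*105,260+70*130/421,54);b=ray('side0',235+(728-450)/340*105,260+330*130/421,54);print('side',a,b,(a+b)/2)
print(ray('top0',160+180/3,140+148/3,56),'key')
```

```text
[[ 0.892  0.452 -0.001]
 [ 0.452 -0.892  0.001]
 [ 0.    -0.001 -1.   ]]
tool y yaw -63.138975761954704 [-6.42275127e+01  2.42797860e+01  9.34269225e+01 -1.53086644e-03
  6.23728684e+01 -1.08782599e+00]
[536.76847158 431.53394117  54.        ] [511.06325227 239.1149475   54.        ] [523.91586192 335.32444433  54.        ] 194.1283787283684
side [515.53190541 248.96615982  54.        ] [542.9138474  450.34204681  54.        ] [529.2228764  349.65410332  54.        ]
[583.6801991  349.06806256  56.        ] key
```

>>> {"op": "step_arm", "data": {
  "targets": [
    [[1, 1, 0, 0, 0, 0, 0.4], [1, 1, 0, 0, 0, 0, 0.4], [1, 1, 0, 0, 0, 0, 0.4], [1, 1, 0, 0, 0, 0, 0.4], [1, 1, 0, 0, 0, 0, 0.4]]
  ]
}}

```text
t: 0.72
ee_pos: [504.5, -334.9, 404.4]
orientation: [-3.055, -0.729, 0.0]
ft_force: [0.6, -0.7, -0.5]
width: 41.2
grasp_force: 0.0
```

Run:
```python
from h import *
grab('wrist','w1'); K,E,_=load('w1'); print((-E[:3,:3].T@E[:3,3]).round(),E[2,:3].round(2),K[0,0]); o=readout.get_obs();print(o['ee_pos'],o['t'])
```

```text
[ 576. -299.  385.] [-0.26 -0.13 -0.96] 330.85100148216884
[ 508.58089643 -330.44477627  404.54342534] 0.775
```

View pics/w1.png

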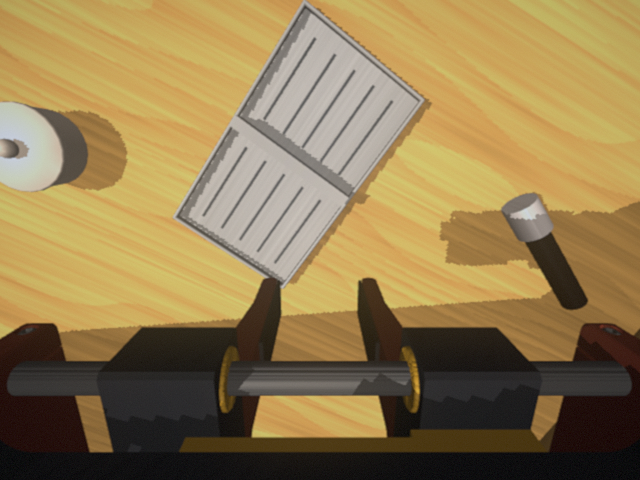

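The tray fills the middle, with corners at (306,4), (423,100), (284,284) and (178,215). The rib runs from about (238,118) to (350,193). I'll cast the corners onto the rim height and carry on to the pocket.

Run:
```python
from h import *
P=np.array([ray('w1',u,v,18) for u,v in [(306,4),(423,100),(284,284),(178,215)]]);print(P.round(1),P.mean(0))
d=P[1]-P[2]+P[0]-P[3];print('yaw x',np.degrees(np.arctan2(d[1],d[0])));d=P[0]-P[1]+P[3]-P[2];print('yaw y',np.degrees(np.arctan2(-d[0],d[1])))
for u,v in [(240,118),(352,192)]: print(ray('w1',u,v,36).round(1))
```

```text
[[ 682.6 -230.9   18. ]
 [ 661.1 -375.1   18. ]
 [ 411.4 -335.1   18. ]
 [ 433.8 -192.3   18. ]] [ 547.20915785 -283.35565058   18.        ]
yaw x -8.963581696051792
yaw y -8.72340267120837
[ 561.1 -218.8   36. ]
[ 547.  -352.5   36. ]
```

>>> {"op": "step_arm", "data": {
  "targets": [
    [[0, 1, 0, 0, 0, 1, 0.4], [0, 1, 0, 0, 0, 1, 0.4], [0, 1, 0, 0, 0, 1, 0.4], [0, 1, 0, 0, 0, 1, 0.4], [0, 1, 0, 0, 0, 1, 0.4]]
  ]
}}

```text
t: 1.4
ee_pos: [503.0, -85.2, 404.5]
orientation: [-2.881, -1.252, 0.0]
ft_force: [-0.4, -0.1, 0.5]
width: 35.1
grasp_force: 0.0
```

>>> {"op": "step_arm", "data": {
  "targets": [
    [[0, 1, 0, 0, 0, 1, 0.4], [0, 1, 0, 0, 0, 1, 0.4], [0, 1, 0, 0, 0, 1, 0.4], [0, 1, 0, 0, 0, 1, 0.4], [0, 1, 0, 0, 0, 1, 0.4]]
  ]
}}

```text
t: 2.02
ee_pos: [503.1, 164.8, 404.5]
orientation: [-2.62, -1.734, 0.0]
ft_force: [1.2, 0.4, -0.1]
width: 35.6
grasp_force: 0.0
```

>>> {"op": "step_arm", "data": {
  "targets": [
    [[0, 0.7, -0.5, 0, 0, 1, 0.4], [0, 0.7, -0.5, 0, 0, 1, 0.4], [0, 0.7, -0.5, 0, 0, 1, 0.4], [0, 0, 0, 0, 0, 0.8, 0.4], [0, 0, 0, 0, 0, 0, 0.4]]
  ]
}}

```text
t: 2.65
ee_pos: [503.2, 268.6, 329.0]
orientation: [-2.369, -2.062, 0.002]
ft_force: [0.0, -0.7, 0.3]
width: 35.1
grasp_force: 0.0
```

Run:
```python
from h import *
d=grab('wrist','w2'); o=readout.get_obs();print(o['ee_pos'],o['t'],np.degrees(o['qpos']))
for s in(-50,10):pass
```

```text
[503.33594515 268.26723429 329.42506082] 2.7 [ 2.68618748e+01  2.53392801e+01  1.03463480e+02 -4.11587956e-03
  5.12315478e+01  3.48648934e+01]
```

View pics/w2.png

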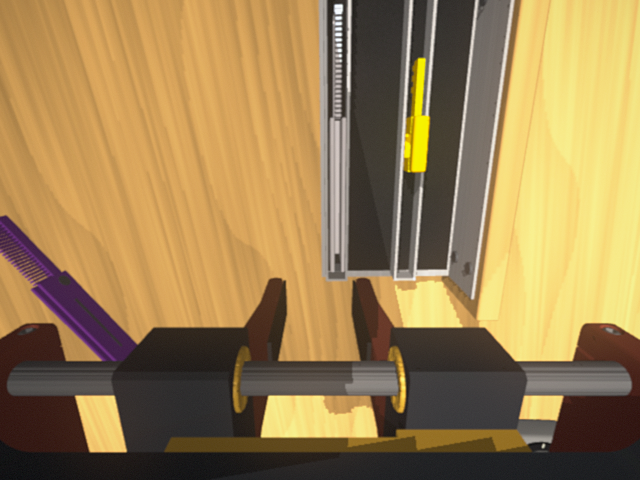

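The wrist view shows the chrome comb in the near slot. Tooth end is at (339,4), the handle/blade joint at (338,118) and the handle end at about (337,268). The key is clear at (417,120).

Run:
```python
from h import *
for u,v,z in [(339,4,54),(338,118,56),(337,266,56)]: print(ray('w2',u,v,z).round(1))
for u,v,z in [(323,278,39),(322,80,39),(349,80,39),(446,270,39)]: print('p',ray('w2',u,v,z).round(1))
_,_,im=load('w2')
cv2.imwrite('pics/c2.png',cv2.resize(im[0:290,300:380],None,fx=2,fy=2))
```

```text
[539.4 432.2  54. ]
[530.1 362.   56. ]
[515.6 249.5  56. ]
p [502.1 233.5  39. ]
p [522.6 390.9  39. ]
p [542.5 388.1  39. ]
p [609.7 226.2  39. ]
```

>>> {"op": "step_arm", "data": {
  "targets": [
    [[0.24, 0.69, 0, 0, 0, 0, 0.4], [0.23, 0.69, 0, 0, 0, 0, 0.4], [0, 0, -0.5, 0, 0, 0, 0.4], [0, 0, -0.5, 0, 0, 0, 0.4], [0, 0, 0, 0, 0, 0, 0.4]]
  ]
}}

```text
t: 3.32
ee_pos: [526.5, 336.5, 278.3]
orientation: [-2.371, -2.06, 0.005]
ft_force: [-0.2, -0.1, -0.4]
width: 35.1
grasp_force: 0.0
```

>>> {"op": "step_arm", "data": {
  "targets": [
    [[0, 0, -0.5, 0, 0, 0, 0.4], [0, 0, -0.4, 0, 0, 0, 0.4], [0, 0, -0.17, 0, 0, 0, 0.4], [0, 0, 0, 0, 0, 0, 0.4], [0, 0, 0, 0, 0, 0, 0.4]]
  ]
}}

```text
t: 3.95
ee_pos: [527.2, 337.6, 226.9]
orientation: [2.37, 2.062, 0.002]
ft_force: [-0.9, 0.1, -0.0]
width: 34.9
grasp_force: 0.0
```

Run:
```python
from h import *
d=grab('wrist','w3'); o=readout.get_obs();print(o['ee_pos'],o['t'],o['ft_force'],o['moment'])
cv2.imwrite('pics/w3c.png',load('w3')[2][0:400,150:550])
```

```text
[527.18839331 337.60806789 226.95493389] 4.0 [ 0.85173237  0.14575184 -0.3114202 ] [-0.07184501 -0.11775365 -0.01278034]
```

View pics/w3c.png

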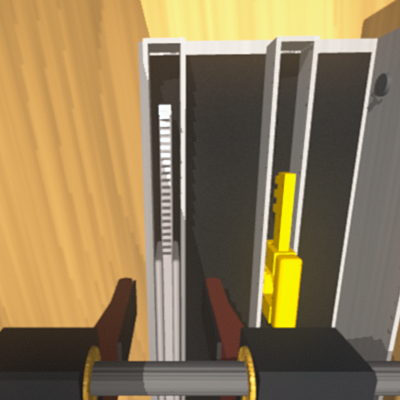

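The fingers straddle the comb handle (crop 167,300), clear of the key. Closing now.

>>> {"op": "step_arm", "data": {
  "targets": [
    [[0, 0, -0.04, 0, 0, 0, 0.4], [0, 0, 0, 0, 0, 0, 0], [0, 0, 0, 0, 0, 0, 0], [0, 0, 0, 0, 0, 0, 0], [0, 0, 0, 0, 0, 0, 0]]
  ]
}}

```text
t: 4.62
ee_pos: [526.9, 337.4, 224.2]
orientation: [2.37, 2.062, 0.0]
ft_force: [0.4, 0.2, 0.7]
width: 11.7
grasp_force: 30.0
```

>>> {"op": "step_arm", "data": {
  "targets": [
    [[0, 0, 0.2, 0, 0, 0, 0], [0, 0, 0.6, 0, 0, 0, 0], [0, 0, 0.6, 0, 0, 0, 0], [0, 0, 0.6, 0, 0, 0, 0], [0, 0, 0, 0, 0, 0, 0]]
  ]
}}

```text
t: 5.25
ee_pos: [527.6, 337.8, 327.0]
orientation: [2.369, 2.062, 0.008]
ft_force: [-0.0, 0.8, -2.2]
width: 11.7
grasp_force: 30.0
```

Held at 11.7 mm width, which is the handle thickness. Next I carry it to open counter, turn it 91°, lean it and let it topple flat.

>>> {"op": "step_arm", "data": {
  "targets": [
    [[0.05, -0.19, 0, 0, 0, -1, 0], [0.05, -0.19, 0, 0, 0, -1, 0], [0.05, -0.19, 0, 0, 0, -1, 0], [0.05, -0.19, 0, 0, 0, -1, 0], [0.05, -0.19, 0, 0, 0, -1, 0]]
  ]
}}

```text
t: 5.88
ee_pos: [539.0, 289.4, 322.7]
orientation: [-2.694, -1.616, 0.003]
ft_force: [-0.3, -0.6, -0.4]
width: 12.0
grasp_force: 30.0
```

>>> {"op": "step_arm", "data": {
  "targets": [
    [[0.05, -0.19, 0, 0, 0, -1, 0], [0.05, -0.19, 0, 0, 0, -1, 0], [0.05, -0.19, 0, 0, 0, -1, 0], [0.05, -0.19, 0, 0, 0, -1, 0], [0.05, -0.19, 0, 0, 0, -1, 0]]
  ]
}}

```text
t: 6.5
ee_pos: [551.5, 241.9, 322.8]
orientation: [2.934, 1.124, -0.003]
ft_force: [0.4, 0.0, -2.2]
width: 12.0
grasp_force: 30.0
```

>>> {"op": "step_arm", "data": {
  "targets": [
    [[0.05, -0.19, 0, 0, 0, -1, 0], [0.05, -0.19, 0, 0, 0, -1, 0], [0.05, -0.19, 0, 0, 0, -1, 0], [0.05, -0.19, 0, 0, 0, -1, 0], [0.05, -0.19, 0, 0, 0, -1, 0]]
  ]
}}

```text
t: 7.12
ee_pos: [563.9, 194.4, 322.8]
orientation: [3.084, 0.597, -0.003]
ft_force: [0.1, 0.4, -0.8]
width: 11.2
grasp_force: 30.0
```

>>> {"op": "step_arm", "data": {
  "targets": [
    [[0.05, -0.19, 0, 0, 0, -1, 0], [0.05, -0.19, 0, 0, 0, -1, 0], [0.05, -0.19, 0, 0, 0, -1, 0], [0.05, -0.19, 0, 0, 0, -1, 0], [0.05, -0.19, 0, 0, 0, -1, 0]]
  ]
}}

```text
t: 7.75
ee_pos: [576.4, 147.0, 322.8]
orientation: [3.141, 0.053, -0.003]
ft_force: [-0.5, 0.2, -0.8]
width: 11.8
grasp_force: 30.0
```

>>> {"op": "step_arm", "data": {
  "targets": [
    [[0, 0, -0.3, 0, 0, -1, 0], [0, 0, -0.3, 0, 0, -1, 0], [0, 0, -0.3, 0, 0, -0.75, 0], [0, 0, -0.3, -0.99, 0.15, 0, 0], [0, 0, -0.3, -0.99, 0.15, 0, 0]]
  ]
}}

```text
t: 8.38
ee_pos: [576.3, 147.1, 247.5]
orientation: [2.99, -0.234, -0.018]
ft_force: [0.2, 0.7, -0.8]
width: 11.4
grasp_force: 30.0
```

>>> {"op": "step_arm", "data": {
  "targets": [
    [[0, 0, -0.2, -0.99, 0.15, 0, 0], [0, 0, -0.2, -0.99, 0.15, 0, 0], [0, 0, -0.2, -0.99, 0.15, 0, 0], [0, 0, -0.2, -0.99, 0.15, 0, 0], [0, 0, 0, -0.99, 0.15, 0, 0]]
  ]
}}

```text
t: 9.0
ee_pos: [575.9, 147.2, 207.1]
orientation: [2.642, -0.205, -0.052]
ft_force: [-0.4, 0.7, -0.7]
width: 12.0
grasp_force: 30.0
```

>>> {"op": "step_arm", "data": {
  "targets": [
    [[0, 0, 0, -0.99, 0.15, 0, 0], [0, 0, 0, 0, 0, 0, 0], [0, 0, 0, 0, 0, 0, 0], [0, 0, 0, 0, 0, 0, 0], [0, 0, 0, 0, 0, 0, 0]]
  ]
}}

```text
t: 9.62
ee_pos: [576.9, 147.3, 209.3]
orientation: [2.576, -0.202, -0.053]
ft_force: [0.9, 0.0, -1.9]
width: 11.8
grasp_force: 30.0
```

```bash
cat >> h.py <<'E'
from scipy.spatial.transform import Rotation as R
def st():
    o=readout.get_obs(); M=R.from_rotvec(o['orientation']).as_matrix()
    print('t',round(o['t'],2),'pos',o['ee_pos'].round(1),'grasp',(o['ee_pos']+163*M[:,2]).round(1),'toolz',M[:,2].round(3),'tooly yaw',np.degrees(np.arctan2(M[1,1],M[0,1])).round(2),'f',o['ft_force'].round(2),'m',o['moment'].round(3),'w',o['width'].round(1),'q',np.degrees(o['qpos']).round(0)); return o,M
E
python3 - <<'E'
from h import *
st(); grab('side','s4')
E
```

```text
Traceback (most recent call last):
  File "h.py", line 14, in st
    print('t',round(o['t'],2),'pos',o['ee_pos'].round(1),'grasp',(o['ee_pos']+163*M[:,2]).round(1),'toolz',M[:,2].round(3),'tooly yaw',np.degrees(np.arctan2(M[1,1],M[0,1])).round(2),'f',o['ft_force'].round(2),'m',o['moment'].round(3),'w',o['width'].round(1),'q',np.degrees(o['qpos']).round(0)); return o,M
                                                                                                                                                                                                                                              ^^^^^^^^^^^^^^^^
AttributeError: 'float' object has no attribute 'round'
```

>>> {"op": "step_arm", "data": {
  "targets": [
    [[0, 0, -0.3, 0, 0, 0, 0], [0, 0, -0.25, 0, 0, 0, 0], [0, 0, -0.1, 0, 0, 0, 0], [0, 0, 0, 0, 0, 0, 0], [0, 0, 0, 0, 0, 0, 0]]
  ]
}}

```text
t: 10.25
ee_pos: [577.0, 147.5, 176.8]
orientation: [2.575, -0.201, -0.053]
ft_force: [0.2, 0.9, -0.7]
width: 11.8
grasp_force: 30.0
```

```bash
sed -i "s/o\['width'\].round(1)/round(o['width'],1)/" h.py
python3 - <<'E'
from h import *
st(); grab('side','s4'); cv2.imwrite('pics/s4c.png',cv2.resize(load('s4')[2][150:350,200:460],None,fx=2.5,fy=2.5))
E
```

```text
t 10.25 pos [577.  147.5 176.8] grasp [564.1  62.   38.6] toolz [-0.079 -0.525 -0.848] tooly yaw -99.0 f [ 0.21  0.86 -0.65] m [ 0.39  -0.049 -0.053] w 11.8 q [ 19.  44.  98. -34.  58. 141.]
```

View pics/s4c.png

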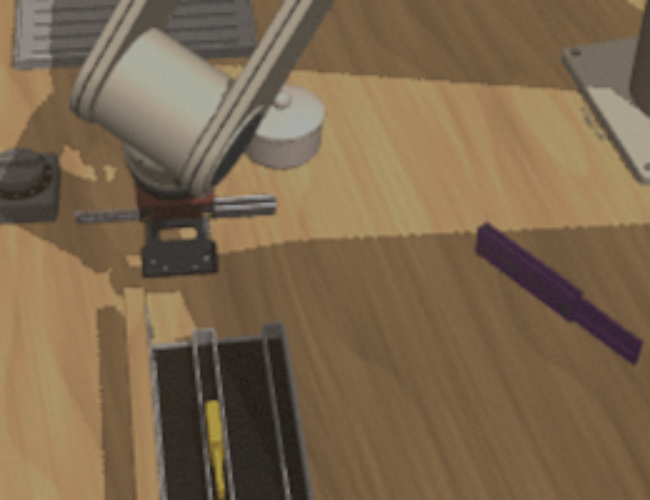

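The comb is held leaning just off the counter, clear of the box, timer and pocket. Releasing and backing out along the tool axis.

>>> {"op": "step_arm", "data": {
  "targets": [
    [[0, 0, 0, 0, 0, 0, 0.35], [0, 0, 0, 0, 0, 0, 0.35], [0, 0, 0, 0, 0, 0, 0.35], [0.02, 0.13, 0.21, 0, 0, 0, 0.35], [0.02, 0.13, 0.21, 0, 0, 0, 0.35]]
  ]
}}

```text
t: 10.92
ee_pos: [579.1, 160.9, 198.6]
orientation: [2.576, -0.201, -0.053]
ft_force: [0.6, 0.5, 0.6]
width: 30.5
grasp_force: 0.0
```

>>> {"op": "step_arm", "data": {
  "targets": [
    [[0.02, 0.13, 0.21, 0, 0, 0, 0.35], [0.02, 0.13, 0.21, 0, 0, 0, 0.35], [0.08, 0.5, 0.8, 0, 0, 0, 0.35], [0, 0, 0.8, 0.99, -0.15, 0, 0.6], [0, 0, 0.8, 0.99, -0.15, 0, 0.6]]
  ]
}}

```text
t: 11.55
ee_pos: [584.7, 199.2, 340.4]
orientation: [2.717, -0.211, -0.041]
ft_force: [0.6, -0.6, -0.7]
width: 47.5
grasp_force: 0.0
```

>>> {"op": "step_arm", "data": {
  "targets": [
    [[0, -0.5, 0.3, 0.99, -0.15, 0, 0.6], [0, -0.5, 0, 0.99, -0.15, 0, 0.6], [0, -0.5, 0, 0.99, -0.15, 0, 0.6], [0, -0.5, 0, 0.99, -0.15, 0, 0.6], [0, -0.5, 0, 0.99, -0.15, 0, 0.6]]
  ]
}}

```text
t: 12.18
ee_pos: [584.7, 73.0, 354.4]
orientation: [3.065, -0.239, -0.006]
ft_force: [-0.1, 0.2, 0.9]
width: 52.6
grasp_force: 0.0
```

>>> {"op": "step_arm", "data": {
  "targets": [
    [[0, 0, 0, 0.99, -0.15, 0, 0.6], [0, 0, 0, 0, 0, 0, 0.6], [0, 0, 0, 0, 0, 0, 0.6], [0, 0, 0, 0, 0, 0, 0.6], [0, 0, 0, 0, 0, 0, 0.6]]
  ]
}}

```text
t: 12.8
ee_pos: [584.9, 73.8, 353.6]
orientation: [3.132, -0.244, -0.0]
ft_force: [0.0, -0.7, 0.4]
width: 52.7
grasp_force: 0.0
```

Run:
```python
from h import *
st(); grab('wrist','w5')
```

```text
t 12.8 pos [584.9  73.8 353.6] grasp [584.8  73.8 190.6] toolz [-0. -0. -1.] tooly yaw -98.9 f [ 0.05 -0.66  0.4 ] m [0.031 0.015 0.012] w 52.7 q [  6.  25. 100.  -0.  55. 105.]
```

View pics/w5.png

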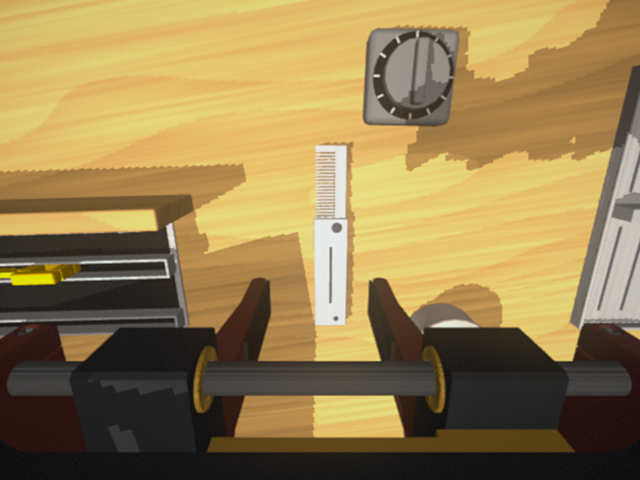

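The comb lies flat: tip at (331,146), joint at (331,219), handle end at (330,324), with the box and timer untouched. Computing its pose.

Run:
```python
from h import *
im=load('w5')[2].astype(int); 
m=((im.max(2)-im.min(2)<28)&(im.min(2)>150)).astype(np.uint8); m[:,:300]=0;m[:,360:]=0;m[:130]=0;m[335:]=0
ys,xs=np.nonzero(m); 
def mid(v): c=np.nonzero(m[v])[0]; return (c.min()+c.max())/2
print(ys.min(),ys.max(),[(v,mid(v)) for v in (150,180,210,230,270,310)])
t=ray('w5',mid(180),ys.min(),9);j=ray('w5',331,219,12);h=ray('w5',mid(310),ys.max()+.5,12)
a=ray('w5',mid(230),230,12);b=ray('w5',mid(315),315,12)
print(t,j,h,'yaw',np.degrees(np.arctan2(*(a-b)[1::-1])),np.degrees(np.arctan2(*(t-h)[1::-1])),np.linalg.norm(t-h),'origin',(t+h)/2)
```

```text
146 324 [(150, np.float64(331.0)), (180, np.float64(340.0)), (210, np.float64(331.0)), (230, np.float64(330.5)), (270, np.float64(330.0)), (310, np.float64(330.0))]
[657.51192992  42.42370936   9.        ] [589.87044495  60.9245338   12.        ] [472.75735307  79.04709883  12.        ] yaw -8.61676930855899 -11.21223408562902 188.37336945631446 origin [565.1346415   60.73540409  10.5       ]
```

>>> {"op": "step_arm", "data": {
  "targets": [
    [[-0.39, -0.18, -0.6, 0, 0, 0, 0.6], [0, 0, -0.8, 0, 0, 0, 0.6], [0, 0, -0.8, 0, 0, 0, 0.6], [0, 0, -0.5, 0, 0, 0, 0.6], [0, 0, -0.3, 0, 0, 0, 0.6]]
  ]
}}

```text
t: 13.48
ee_pos: [565.1, 64.5, 202.3]
orientation: [3.132, -0.244, -0.003]
ft_force: [-0.0, 0.1, 0.5]
width: 52.5
grasp_force: 0.0
```

>>> {"op": "step_arm", "data": {
  "targets": [
    [[0, 0, -0.37, 0, 0, 0, 0.6], [0, 0, 0, 0, 0, 0, 0.6], [0, 0, 0, 0, 0, 0, 0], [0, 0, 0, 0, 0, 0, 0], [0, 0, 0, 0, 0, 0, 0]]
  ]
}}

```text
t: 14.1
ee_pos: [565.7, 64.5, 186.0]
orientation: [-3.132, 0.245, -0.002]
ft_force: [0.2, -0.5, 3.5]
width: 34.0
grasp_force: 30.0
```

>>> {"op": "step_arm", "data": {
  "targets": [
    [[0, 0, 0, 0, 0, 0, 0], [0, 0, 0.4, 0, 0, 0, 0], [0, 0, 0.8, 0, 0, 0, 0], [0, 0, 0.8, 0, 0, 0, 0], [0, 0, 0, 0, 0, 0, 0]]
  ]
}}

```text
t: 14.72
ee_pos: [566.5, 64.5, 289.1]
orientation: [-3.131, 0.245, -0.01]
ft_force: [0.5, -0.8, -2.0]
width: 33.9
grasp_force: 30.0
```

Run:
```python
from h import *
st(); F=[];M=[]
for i in range(24):
    d=get_image('wrist'); o=readout.get_obs(); F.append(o['ft_force']);M.append(o['moment'])
F=np.array(F);M=np.array(M);print(F.mean(0).round(2),F.std(0).round(2),M.mean(0).round(4),M.std(0).round(4),(M[:12].mean(0)-M[12:].mean(0)).round(4))
cv2.imwrite('pics/w6.png',d['pixels'][:,:,::-1]); np.savez('pics/w6.npz',K=d['intrinsics'],E=d['extrinsics']); st()
```

```text
t 14.72 pos [566.5  64.5 289.1] grasp [567.6  64.6 126.1] toolz [ 0.007  0.001 -1.   ] tooly yaw -98.93 f [ 0.53 -0.77 -1.96] m [ 0.087 -0.005  0.036] w 33.9 q [  5.  29. 105.  -0.  46. 104.]
[ 0.21  0.1  -1.22] [0.48 0.56 0.47] [0.0355 0.0173 0.014 ] [0.0267 0.0329 0.0275] [0.0112 0.0068 0.0155]
t 15.93 pos [565.4  64.4 285.2] grasp [565.4  64.4 122.2] toolz [ 0.  0. -1.] tooly yaw -98.94 f [ 0.28  0.38 -1.07] m [0.054 0.032 0.057] w 33.7 q [  5.  29. 105.   0.  46. 104.]
```

Average vertical force is about −1.2 N (≈124 g) and the moment hints at a blade-heavy comb. So the first trial goes with comb x≈+8 over the rib, covering about 2–14.

>>> {"op": "step_arm", "data": {
  "targets": [
    [[-0.08, -0.99, 0, 0, 0, 0, 0], [-0.08, -0.99, 0, 0, 0, 0, 0], [-0.08, -0.99, 0, 0, 0, 0, 0], [-0.08, -0.99, 0, 0, 0, 0, 0], [-0.08, -0.99, 0, 0, 0, 0, 0]]
  ]
}}

```text
t: 16.55
ee_pos: [545.1, -184.7, 285.3]
orientation: [3.132, -0.245, 0.001]
ft_force: [0.5, 0.2, -2.0]
width: 33.9
grasp_force: 30.0
```

>>> {"op": "step_arm", "data": {
  "targets": [
    [[-0.08, -0.99, 0, 0, 0, 0, 0], [-0.06, -0.99, 0, 0, 0, 0, 0], [0, 0, -0.4, 0, 0, 0, 0], [0, 0, 0, 0, 0, 0, 0], [0, 0, 0, 0, 0, 0, 0]]
  ]
}}

```text
t: 17.18
ee_pos: [538.4, -280.9, 264.9]
orientation: [-3.132, 0.243, 0.002]
ft_force: [0.6, -0.2, -1.8]
width: 33.9
grasp_force: 30.0
```

Run:
```python
from h import *
st(); grab('wrist','w7'); grab('side','s7'); grab('top','t7')
a=load('w7')[2][:330,100:540]; b=cv2.resize(load('s7')[2][100:220,180:330],None,fx=2.3,fy=2.3)
c=np.zeros((330,440+b.shape[1],3),np.uint8); c[:,:440]=a; c[:b.shape[0],440:]=b
cv2.imwrite('pics/c7.png',c); print(c.shape)
```

```text
t 17.18 pos [ 538.4 -280.9  264.9] grasp [ 538.3 -280.8  101.9] toolz [-0.001  0.001 -1.   ] tooly yaw -98.87 f [ 0.59 -0.19 -1.83] m [ 0.016  0.005 -0.003] w 33.9 q [-29.  33. 100.   0.  47.  70.]
(330, 785, 3)
```

View pics/c7.png

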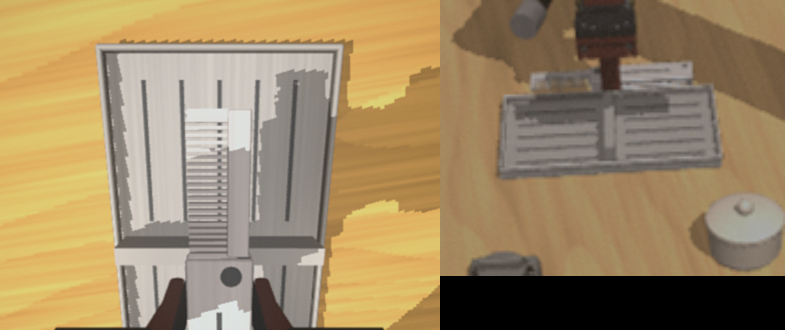

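The comb is parallel to the tray and centred across its width, and the box and timer are untouched. The rib top lies between about v=247 and v=264 in the wrist view.

Run:
```python
from h import *
for u,v,z in [(230,248,36),(230,264,36),(415,247,36),(415,263,36)]: print(ray('w7',u,v,z).round(1))
P=[ray('w7',u,v,18) for u,v in [(197,45),(443,44)]]; print(np.round(P,1), 'centre from far edge', (P[0]+P[1])/2-130*np.array([.988,-.154,0]))
im=load('w7')[2]; g=cv2.cvtColor(im,6)
print([int(x) for x in g[225:290,237:241].mean(1)])
print([int(x) for x in g[225:290,412:416].mean(1)])
j=ray('w7',320,258,36+40+12);print('joint',j)
```

```text
[ 560.  -224.4   36. ]
[ 548.9 -221.7   36. ]
[ 541.8 -345.7   36. ]
[ 530.5 -344.9   36. ]
[[ 684.5 -228.5   18. ]
 [ 662.  -376.1   18. ]] centre from far edge [ 544.81875398 -282.25975561   18.        ]
[205, 205, 206, 194, 162, 137, 135, 135, 136, 136, 128, 106, 91, 92, 92, 92, 91, 92, 91, 94, 91, 90, 110, 160, 198, 203, 201, 200, 201, 200, 201, 200, 200, 200, 200, 200, 200, 200, 200, 200, 202, 202, 202, 202, 203, 202, 201, 202, 203, 203, 200, 196, 194, 197, 201, 201, 201, 200, 201, 200, 200, 200, 198, 195, 194]
[142, 142, 143, 143, 143, 144, 144, 144, 145, 145, 142, 132, 118, 104, 93, 89, 88, 87, 88, 89, 87, 87, 92, 118, 145, 150, 149, 156, 184, 207, 211, 209, 209, 210, 210, 209, 210, 210, 211, 201, 162, 123, 116, 117, 113, 112, 109, 108, 109, 112, 112, 112, 110, 114, 115, 114, 113, 112, 113, 113, 113, 113, 113, 112, 114]
joint [ 562.13925174 -285.03842204   88.        ]
```

>>> {"op": "step_arm", "data": {
  "targets": [
    [[0, 0, -0.4, 0, 0, 0, 0], [0, 0, -0.3, 0, 0, 0, 0], [0, 0, -0.12, 0, 0, 0, 0], [0, 0, -0.02, 0, 0, 0, 0], [0, 0, 0, 0, 0, 0, 0]]
  ]
}}

```text
t: 17.95
ee_pos: [538.4, -282.2, 223.0]
orientation: [-3.132, 0.245, -0.0]
ft_force: [0.1, 0.6, -1.0]
width: 33.6
grasp_force: 30.0
```

Run:
```python
from h import *
st(); F=[]
for i in range(6): get_image('side'); F.append(readout.get_obs()['ft_force'])
print(np.mean(F,0)); st()
```

```text
t 17.95 pos [ 538.4 -282.2  223. ] grasp [ 538.4 -282.2   60. ] toolz [ 0. -0. -1.] tooly yaw -98.95 f [ 0.1   0.6  -1.04] m [0.056 0.034 0.027] w 33.6 q [-29.  37. 101.   0.  42.  70.]
[-0.13886175 -0.18653064 -1.03389617]
t 18.25 pos [ 538.4 -282.1  223.4] grasp [ 538.5 -282.2   60.4] toolz [ 0. -0. -1.] tooly yaw -98.94 f [ 0.14 -0.36 -1.93] m [ 0.023  0.02  -0.012] w 33.6 q [-29.  37. 101.   0.  42.  70.]
```

>>> {"op": "step_arm", "data": {
  "targets": [
    [[0, 0, -0.012, 0, 0, 0, 0], [0, 0, -0.012, 0, 0, 0, 0], [0, 0, -0.012, 0, 0, 0, 0], [0, 0, 0, 0, 0, 0, 0], [0, 0, 0, 0, 0, 0, 0]]
  ]
}}

```text
t: 18.88
ee_pos: [538.4, -282.1, 222.0]
orientation: [3.132, -0.245, 0.0]
ft_force: [-2.6, 1.0, 5.5]
width: 33.7
grasp_force: 30.0
```

>>> {"op": "step_arm", "data": {
  "targets": [
    [[0, 0, -0.01, 0, 0, 0, 0], [0, 0, -0.01, 0, 0, 0, 0], [0, 0, 0, 0, 0, 0, 0], [0, 0, 0, 0, 0, 0, 0], [0, 0, 0, 0, 0, 0, 0]]
  ]
}}

```text
t: 19.5
ee_pos: [538.4, -282.1, 221.9]
orientation: [3.132, -0.245, 0.0]
ft_force: [-4.5, 2.7, 15.4]
width: 34.1
grasp_force: 30.0
```

>>> {"op": "step_arm", "data": {
  "targets": [
    [[0, 0, 0.03, 0, 0, 0, 0], [0, 0, 0, 0, 0, 0, 0], [0, 0, 0, 0, 0, 0, 0.41], [0, 0, 0, 0, 0, 0, 0.42], [0, 0, 0, 0, 0, 0, 0.44]]
  ]
}}

```text
t: 20.12
ee_pos: [538.3, -282.1, 221.7]
orientation: [-3.132, 0.245, 0.0]
ft_force: [-0.6, -0.5, 0.4]
width: 38.4
grasp_force: 0.0
```

>>> {"op": "step_arm", "data": {
  "targets": [
    [[0, 0, 0, 0, 0, 0, 0.46], [0, 0, 0, 0, 0, 0, 0.46], [0, 0, 0, 0, 0, 0, 0.46], [0, 0, 0, 0, 0, 0, 0.46], [0, 0, 0, 0, 0, 0, 0.46]]
  ]
}}

```text
t: 20.75
ee_pos: [538.4, -282.1, 221.9]
orientation: [-3.132, 0.245, -0.0]
ft_force: [0.1, -1.5, -0.4]
width: 39.9
grasp_force: 0.0
```

Run:
```python
from h import *
st(); grab('wrist','w8'); grab('side','s8')
for n in('w7','w8'):
    print(n,proj('w8',[562,-285,48]))
a=load('w8')[2][:400,200:440]; b=cv2.resize(load('s8')[2][100:190,180:330],None,fx=3.5,fy=3.5)
c=np.zeros((400,240+b.shape[1],3),np.uint8); c[:,:240]=a; c[:b.shape[0],240:]=b
cv2.imwrite('pics/c8.png',c); print(c.shape)
```

```text
t 20.75 pos [ 538.4 -282.1  221.9] grasp [ 538.4 -282.1   58.9] toolz [ 0.  0. -1.] tooly yaw -98.94 f [ 0.1  -1.49 -0.37] m [ 0.022 -0.013 -0.053] w 39.9 q [-29.  37. 101.   0.  42.  70.]
w7 [317.36912338 260.94399094]
w8 [317.36912338 260.94399094]
(400, 765, 3)
```

View pics/c8.png

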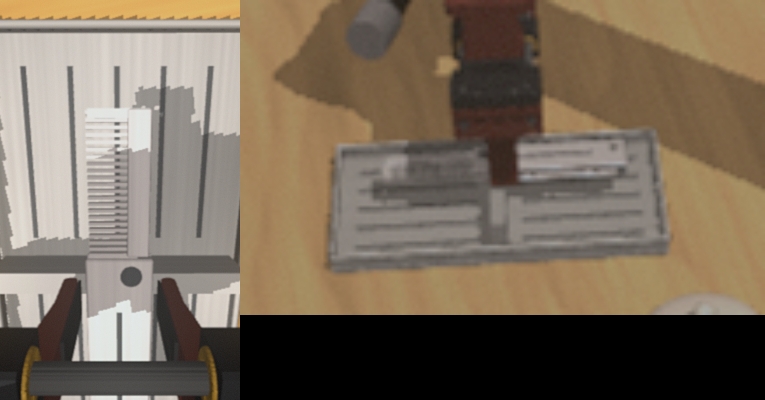

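In the wrist view the tip (v≈108) and joint (v≈258) sit exactly where they did when the comb was held level. So it appears balanced after release. I'll open wider and rise gently, then verify numerically.

>>> {"op": "step_arm", "data": {
  "targets": [
    [[0, 0, 0, 0, 0, 0, 0.5], [0, 0, 0, 0, 0, 0, 0.55], [0, 0, 0, 0, 0, 0, 0.6], [0, 0, 0, 0, 0, 0, 0.65], [0, 0, 0, 0, 0, 0, 0.65]]
  ]
}}

```text
t: 21.48
ee_pos: [538.4, -282.1, 221.9]
orientation: [3.132, -0.245, 0.0]
ft_force: [0.0, 0.3, 0.1]
width: 56.8
grasp_force: 0.0
```

>>> {"op": "step_arm", "data": {
  "targets": [
    [[0, 0, 0.1, 0, 0, 0, 0.65], [0, 0, 0.3, 0, 0, 0, 0.65], [0, 0, 0.5, 0, 0, 0, 0.65], [0, 0, 0, 0, 0, 0, 0.65], [0, 0, 0, 0, 0, 0, 0.65]]
  ]
}}

```text
t: 22.1
ee_pos: [538.2, -282.0, 267.0]
orientation: [3.132, -0.245, 0.0]
ft_force: [-0.3, 0.1, -0.6]
width: 57.1
grasp_force: 0.0
```

Run:
```python
from h import *
st(); grab('wrist','w9')
# w7 (held): same camera height as now? compare column profile along comb centre line
for n in('w7','w8','w9'):
    g=cv2.cvtColor(load(n)[2],6).astype(int); p=g[:,338:346].mean(1); d=np.abs(np.diff(p)); print(n,[(i,int(p[i+1]-p[i])) for i in np.nonzero(d>14)[0] if i<330])
c=[538.4+1,-282.2,42]
x=np.array([.988,-.153,0]);o=np.array([537.4,-281.3,42])
for s in(0,10/57,20/57,-20/57):
    piv=o+8.5*x; L=86.5
    print(round(s*57),proj('w9',piv+x*L*np.cos(s)-[0,0,L*np.sin(s)]).round(1),'joint',proj('w9',piv+16.5*x*np.cos(s)+[0,0,6-16.5*np.sin(s)]).round(1))
```

```text
t 22.1 pos [ 538.2 -282.   267. ] grasp [ 538.3 -282.   104. ] toolz [ 0. -0. -1.] tooly yaw -98.94 f [-0.28  0.11 -0.62] m [0.067 0.022 0.011] w 57.1 q [-29.  33. 100.   0.  47.  70.]
w7 [(np.int64(39), -15), (np.int64(40), -16), (np.int64(41), -14), (np.int64(43), 29), (np.int64(44), 25), (np.int64(48), -22), (np.int64(49), -32), (np.int64(50), -29), (np.int64(51), 15), (np.int64(52), 50), (np.int64(53), 36), (np.int64(109), 15), (np.int64(147), -22), (np.int64(148), -17), (np.int64(255), -17), (np.int64(256), -43), (np.int64(258), 25), (np.int64(259), 20), (np.int64(309), 19)]
w8 [(np.int64(16), -17), (np.int64(17), -20), (np.int64(19), 30), (np.int64(20), 21), (np.int64(25), -16), (np.int64(26), -21), (np.int64(27), -27), (np.int64(28), -22), (np.int64(31), 32), (np.int64(32), 53), (np.int64(33), 24), (np.int64(86), -17), (np.int64(105), 16), (np.int64(108), 16), (np.int64(109), 19), (np.int64(148), -21), (np.int64(149), -26), (np.int64(255), -21), (np.int64(256), -37), (np.int64(258), 24), (np.int64(259), 19), (np.int64(309), 18), (np.int64(310), 28)]
w9 [(np.int64(42), -15), (np.int64(43), -14), (np.int64(45), 32), (np.int64(46), 20), (np.int64(49), -18), (np.int64(50), -26), (np.int64(51), -34), (np.int64(53), 39), (np.int64(54), 57), (np.int64(97), -17), (np.int64(98), -20), (np.int64(115), 15), (np.int64(116), 19), (np.int64(127), -21), (np.int64(232), -25), (np.int64(234), 19), (np.int64(235), 17), (np.int64(250), 19), (np.int64(251), 23)]
0 [317.7 117.1] joint [318.  235.9]
10 [317.8 121.1] joint [318. 235.]
20 [317.9 128.7] joint [318. 235.]
-20 [317.5 124. ] joint [318. 240.]
```

>>> {"op": "step_arm", "data": {
  "targets": [
    [[0, 0, 0.8, 0, 0, 0, 0.65], [0, 0, 0.8, 0, 0, 0, 0.65], [0, 0, 0.8, 0, 0, 0, 0.65], [-0.5, -0.5, 0.8, 0, 0, 0, 0.65], [-1, -1, 0, 0, 0, 0, 0.65]]
  ]
}}

```text
t: 22.78
ee_pos: [470.0, -351.6, 429.6]
orientation: [3.13, -0.24, 0.007]
ft_force: [-0.4, -0.3, -0.7]
width: 57.0
grasp_force: 0.0
```

>>> {"op": "step_arm", "data": {
  "targets": [
    [[0, -1, 0, 0, 0, 0, 0.65], [0, -1, 0, 0, 0, 0, 0.65], [0, 0, 0, 0, 0, 0, 0.65], [0, 0, 0, 0, 0, 0, 0.65], [0, 0, 0, 0, 0, 0, 0.65]]
  ]
}}

```text
t: 23.4
ee_pos: [469.4, -450.0, 426.4]
orientation: [-3.131, 0.243, 0.001]
ft_force: [0.8, 0.2, 0.1]
width: 56.9
grasp_force: 0.0
```

>>> {"op": "step_arm", "data": {
  "targets": [
    [[0, 0, 0, 0, 0, 0, 0.65], [0, 0, 0, 0, 0, 0, 0.65], [0, 0, 0, 0, 0, 0, 0.65], [0, 0, 0, 0, 0, 0, 0.65], [0, 0, 0, 0, 0, 0, 0.65]]
  ]
}}

```text
t: 24.02
ee_pos: [469.1, -451.3, 426.9]
orientation: [3.132, -0.245, 0.0]
ft_force: [-0.9, 0.1, 1.0]
width: 57.0
grasp_force: 0.0
```

Run:
```python
from h import *
st(); grab('side','s10'); grab('top','t10'); grab('wrist','w10')
x=np.array([.988,-.153,0]);y=np.array([.153,.988,0]);o=np.array([537.4,-281.3,0]);piv=o+8.5*x+[0,0,36]
for s in(0,5,-5,20,-20):
    a=np.radians(s);f=lambda l,w,h:proj('s10',piv+x*(l-8.5)*np.cos(a)+w*y+[0,0,h-(l-8.5)*np.sin(a)]).round(1)
    print(s,'handle end top near',f(-95,17,12),'handle joint',f(25,17,12),'tip',f(95,17,9))
im=load('s10')[2]; g=cv2.cvtColor(im,6)
# frame diff against the empty tray finds the comb
d=cv2.absdiff(im,load('side0')[2]).max(2); d[:120]=0;d[180:]=0;d[:,:195]=0;d[:,310:]=0
m=(d>30).astype(np.uint8)
for u in range(204,306,6):
    v=np.nonzero(m[:,u])[0]; print(u,v.min() if len(v) else None,v.max() if len(v) else None,end=' | ')
```

```text
t 24.02 pos [ 469.1 -451.3  426.9] grasp [ 469.2 -451.3  263.9] toolz [ 0. -0. -1.] tooly yaw -98.94 f [-0.88  0.12  0.96] m [ 0.05  -0.018  0.012] w 57.0 q [-45.  25.  89.   0.  66.  54.]
0 handle end top near [289.8 147. ] handle joint [245.8 149.5] tip [220.1 151.8]
5 handle end top near [289.6 144.3] handle joint [245.9 149.9] tip [220.5 154.1]
-5 handle end top near [289.8 149.7] handle joint [245.8 149. ] tip [219.9 149.5]
20 handle end top near [287.1 136.2] handle joint [246.3 151.1] tip [223.1 160.6]
-20 handle end top near [287.9 157.7] handle joint [246.  147.7] tip [220.8 142.7]
204 None None | 210 None None | 216 None None | 222 146 156 | 228 151 155 | 234 151 156 | 240 151 155 | 246 147 156 | 252 148 148 | 258 141 155 | 264 141 155 | 270 141 154 | 276 140 154 | 282 140 154 | 288 140 149 | 294 120 121 | 300 120 124 |
```

Run:
```python
from h import *
for i in range(10): get_image('side')
grab('side','s11'); a,b=load('s10')[2],load('s11')[2]
print('comb change',(cv2.absdiff(a,b)[125:170,200:310].max(2)>25).sum())
z=load('side0')[2]
for n,(u,v) in dict(box=(312,200),timer=(207,225),key=(287,330)).items(): print(n,(cv2.absdiff(z,b)[v-25:v+25,u-20:u+20].max(2)>30).sum())
# wrist view: handle end and tip in w10 for level
x=np.array([.988,-.153,0]);p=np.array([537.4,-281.3,48]);print(proj('w10',p+95*x),proj('w10',p-95*x))
```

```text
comb change 0
box 0
timer 0
key 0
[138.59036163  83.21698846] [164.81279217 263.34936814]
```

The comb is steady and level, the bystanders haven't moved, and the gripper is clear. Handing in.

```bash
python3 -c "
from h import *
print(ctrl.close_job())"
```

```text
the job is handed in; nothing more can be done
None
```

The chrome comb lies level and released across the drip tray's rib, balanced about 8 mm to the blade side of its middle. The key, box and timer show no change in the images, and the job was handed in at about 25 s.

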